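# Lid the glue pot, then peel the stuck tray off the stack

### The job

First put the lid on the open glue pot so that it sits fully home and level, and let go of it. Then peel the top tray off the clinging stack: grip its corner tab and raise that corner while the opposite corner stays down, until the glue-crusted lips let go, leaving the rest of the stack lying where it is. Finish while holding the tray still in the gripper, roughly level and hollow side up, centred over the wooden panel at least 15 cm above it, and leave the pot, the tin, the stick and the scraper where they stand.

Things in the scene. Friction and masses are not known exactly. Their poses are not given: they have to be found in the camera images.
- lid_knob (a point): centre (half-way up) of the knob of the loose steel lid lying knob up on the panel. Knob: upright wooden cylinder 22 mm diameter, 34 mm tall, on a disc of 100 mm diameter, 5 mm thick. Disc underside 22 mm below this point; under it a plug of 72 mm diameter, 6 mm deep, on which the lid lies (28 mm below this point). z is up. 0.12 kg
- lid_seat (a point): centre of the underside of the lid's disc (top of its plug), 22 mm below the knob's centre; meets the pot's rim centre when the lid is seated
- pot_rim (a point): centre of the mouth of the open dark steel glue pot, at rim height, 75 mm above the table. Outer diameter 90 mm at the rim, inner 82 mm, so the lid's plug has 5 mm of play all round. Loose, 0.8 kg, stands left or right of the panel
- tab (a point): centre of the upright tab on one corner of the top tray: aluminium plate 34 mm tall, 10 mm thick, 24 mm long. Its length runs along the tray's diagonal (0.599 rad from the tray's x axis towards y), so it is gripped across its 10 mm. Its foot is on the flange's top 17 mm below this point. Axes are the tray's.
- tray_mid (a point): centre (half-way up) of the top tray: formed aluminium, 150 (x) by 110 mm (y) over its flange, 16 mm high without the tab, 0.12 kg, hollow side up, z up. Tab at x -57, y -39, z +25 mm from here. Flange underside 4 mm above here; its plug reaches 8 mm below here, with 3 mm of play in the tray below. Four spring lips hold its flange (see far_corner)
- far_corner (a point): flange underside near the tray corner opposite the tab, x +70, y +50, z +4 mm from tray_mid; the peeled tray turns about it. On the stack, near each corner (short sides: x +-75; y -49 beside the tab, else +-45) a glue-crusted spring lip overlaps the flange by 2 mm, holds with 3 N and gives way after 6 mm of lift; at the two corners between tab and far corner they bite 4 mm later
- stack_mid (a point): centre of the two lower trays (one stack), 150 x 110 mm, 40 mm high, lying loose on the table, 1 kg, 20 mm above the table, left or right of the panel; axes as the tray's at the start. The tray's flange rests on its rim 20 mm above this point. Its four lips on small brackets reach 15 mm beyond the short sides and 32 mm above this point. A level lift can take it along
- panel_top (a point): centre of the top face of the fixed flat wooden panel, 180 x 180 mm, 8 mm thick, between pot and stack
- stick: bystander: wooden stirring stick 180 x 12 x 8 mm lying loose on the robot's side of the panel; origin at the centre of its underside, y along its length
- scraper: bystander: loose spatula-like scraper 200 mm long lying on the far side; x along its length
- tin: bystander: closed loose steel tin 70 mm diameter, 70 mm tall, on the far side; origin at the centre of its underside
There are look-alikes about, which are no part of the job. What is shaped like the part that bears tab but blue or pink is not meant.

How it is judged:
On the way, in this order (a step that is already met when the one before it is completed fails the run):
1. the lid sits home and level on the pot, let go of (horizontal distance between lid_seat and pot_rim below 0.009 m and distance between lid_seat and pot_rim below 0.0095 m and z of lid_seat in the frame of pot_rim below 0.003 m and angle between lid_seat's own z axis and vertical below 0.06 rad and contact force between the fingers and lid below 0.2 N), for 0.2 s.
2. the tray's tabbed corner is raised (tray tilted at least 0.1 rad) while its opposite corner is still down on the stack (within 10 mm) (angle between tray_mid's own z axis and vertical above 0.1 rad and z of tab in the frame of stack_mid above 0.053 m and z of far_corner in the frame of stack_mid below 0.03 m and contact force between the fingers and tray above 0.5 N), for 0.1 s.
At the end, for the whole second after the job is handed in: Lid on the pot (within 9 mm of centre and 3 mm of rim height, tilt < 0.06 rad); fingers hold the tray still, centre 140 mm or more above the panel and within 50 mm of its centre, tilt < 0.4 rad; lower stack flat within 30 mm of its start (horizontal distance between lid_seat and pot_rim below 0.009 m and z of lid_seat in the frame of pot_rim below 0.003 m and angle between lid_seat's own z axis and vertical below 0.06 rad and z of tray_mid in the frame of panel_top above 0.14 m and horizontal distance between tray_mid and panel_top below 0.05 m and angle between tray_mid's own z axis and vertical below 0.4 rad and linear speed of tray below 0.05 m/s and contact force between the fingers and tray above 0.5 N and contact force between tray and stack below 0.05 N and distance of stack_mid from where it was at the start of the episode below 0.03 m and height (world z) of stack_mid below 0.024 m and angle between stack_mid's own z axis and vertical below 0.05 rad); the arm keeps its last pose, push and grip.
It fails at once if the lower stack is lifted, tipped or dragged away (distance of stack_mid from where it was at the start of the episode above 0.04 m or angle between stack_mid's own z axis and vertical above 0.2 rad or height (world z) of stack_mid above 0.035 m).
It fails at once if the pot is pushed away or tipped (distance of pot_rim from where it was at the start of the episode above 0.04 m or angle between pot_rim's own z axis and vertical above 0.3 rad).
It fails at once if the stick, scraper or tin is disturbed (distance of any of stick, scraper, tin from where it was at the start of the episode above 0.04 m).
It also fails if it takes over 67 s, if anything falls off the work surface, if the arm or the gripper's body presses on something with over 40 N, if the wrist force passes 120 N, or if a joint passes its speed limit or range.

### The arm

A 6-joint arm with a two-finger parallel gripper is mounted at the origin on the work surface. World frame = base frame: x ahead of the robot, y to its left, z up, the work surface at z = 0. Lengths are in m, angles in rad, forces in N, time in s.
With the tool pointing down it reaches from about 0.225 to 0.875 m from the base axis. Payload 3.4 kg.
Tool frame: the origin (TCP) lies between the finger pads; the fingertips stand 8 mm ahead of it and the grasp point (between the pads) lies 11 mm behind it; z points along the fingers, y is the line along which they close (so a half turn about z gives the same grasp; the last joint's range is limited). The gripper opens to 85 mm and grips with 20 to 120 N. Pads are 22 mm wide; open, the fingers measure 114 mm over their backs; the gripper's body (76 mm by 85 mm) begins 54 mm behind the grasp point. The pads swing forward as they close: fully open they stand 13 mm farther back than shut.
Start: joints at [0.979, 0.276, 1.505, -0, 1.361, -0.121], TCP at [0.261, 0.512, 0.219] pointing down, gripper open.
Joint ranges: [-2.89, 2.89], [-0.75, 2.08], [0.22, 2.7], [-1.18, 4.32], [0.11, 2.71], [-2.7, 2.7]. Speed limits (rad/s): [2.57, 2.57, 3.14, 3.14, 3.14, 3.14].

### API

Orientations are given as a unit quaternion [w, x, y, z].
In Python, from rig import manip gives the robot as it stands.
- The arm moves only by the tool move_arm, never from a script. Its argument "deltas" is a list that holds one entry, the list of rows, each a list of 5 numbers: the shift along the tool's x, y, z normalised to -1 to 1, where 1 is 80 cm, then the turn about the tool's z normalised to -1 to 1, where 1 is 120 degrees, then the closure, from -1 (fully open) to 1 (shut). In form: [[[tx, ty, tz, twist, grip], ...]]. A call has 1 to 12 rows; each row is the pose to reach, as a shift and turn from the pose commanded when the call began, along the tool's axes at that moment; what a row does not reach only later rows make up. A row lasts 1/10 s, in which the tool goes at most 50 mm and 8.59 degrees, less where a joint would pass 70% of its speed; a pose out of reach is approached as far as the arm can. A call with a number of a shift or a turn outside -1 to 1 is refused whole. A call with a gripper value outside its range is refused whole. The fingers move at their own pace and stop on an object; "squeeze" is the grip in N (left out, the last holds). Time passes only in rows, so rows that repeat a pose let the fingers close. It gives the time, the measured TCP pose, the force, the opening and the grip force at its end, in the units of the state.
- manip.get_state(): the state, without advancing time (a new reading comes with each control period).
- manip.get_image(name): name is "scene" or "side" or "wrist"; returns the picture (384x512x3 uint8, red, green, blue); there is no depth.
- manip.camera_params(name): a dict with "fx", "fy", "cx", "cy" (pixels), "R" (3x3) and "t" (3): a world point X has camera coordinates R X + t; the wrist camera has in their place "tool_from_camera" (4x4, takes a point from camera to tool coordinates, whose origin is the TCP and whose axes are the flange's). Camera axes: x right, y down, z forward; pixel columns grow to the right and rows downward; lengths in m; the calibration is good to about 2 mm. The wrist camera is an equidistant fisheye: a pixel r from the principal point sees the ray r / f radians off the axis. A picture is of the moment at which its call begins: read the wrist's pose just before it. camera_params takes no time and is no camera call.
- manip.sign_off(): hands the job in; it is judged then, once.
The state is a dict: "clock": time; "qpos": joint angles; "qd": joint speeds; "effort": joint torques, N m; "position": TCP position; "ee_rot": TCP orientation; "contact_force": force on the tool from outside, world axes, zero at the start; "moment": the same for the moment, N m; "width": finger opening in m; "gripper_force": force on a finger pad.
Only numpy, scipy, OpenCV 4.12 (cv2) and the standard library are available. Lean on these libraries where they do the work, as an engineer would, in place of code of your own. Each camera call takes 0.05 s, during which the arm holds its last target. There are 200 camera calls.

## Working session

There is one attempt and no reset: what is moved stays moved. The work goes in short steps, Python scripts to look and compute and a tool call to move; the robot and the scene stay as the last step left them, time stands still between calls to the robot, and variables do not carry over. Pictures are saved under pics/ and viewed, at most 10 in all, crops included, and the job is handed in when it is done.

Besides the shell and the picture viewer there is one more tool, called as name(argument=value, ...), one argument or row to a line, values as JSON. move_arm: Moves the arm, as the interface text tells. Scaled input: -1 to 1 covers 80 cm each way for a shift and 120 degrees each way for a turn. Its arguments: {"type":"object","properties":{"deltas":{"type":"array","items":{"type":"array","items":{"type":"array","items":{"type":"number","minimum":-1,"maximum":1}}}},"squeeze":{"type":"number"}},"required":["deltas"]}

```bash
mkdir -p pics; ls; cat > h.py <<'E'
import numpy as np, cv2
from rig import manip
from scipy.spatial.transform import Rotation as Ro
def ray(name,u,v,st=None):
    p=manip.camera_params(name)
    if name!="wrist":
        R=np.array(p["R"]);t=np.array(p["t"])
        d=R.T@np.array([(u-p["cx"])/p["fx"],(v-p["cy"])/p["fy"],1]);return -R.T@t,d/np.linalg.norm(d)
    x=(u-p["cx"])/p["fx"];y=(v-p["cy"])/p["fy"];r=np.hypot(x,y)
    d=np.array([np.sinc(r/np.pi)*x,np.sinc(r/np.pi)*y,np.cos(r)])
    T=np.array(p["tool_from_camera"]);q=st["ee_rot"];W=Ro.from_quat([q[1],q[2],q[3],q[0]]).as_matrix()
    return W@T[:3,3]+np.array(st["position"]),W@T[:3,:3]@d
def onz(name,u,v,z,st=None):
    o,d=ray(name,u,v,st);return o+d*(z-o[2])/d[2]
def proj(name,X,st=None):
    p=manip.camera_params(name);X=np.array(X,float)
    if name!="wrist":
        c=np.array(p["R"])@X+np.array(p["t"]);return p["cx"]+p["fx"]*c[0]/c[2],p["cy"]+p["fy"]*c[1]/c[2]
    T=np.array(p["tool_from_camera"]);q=st["ee_rot"];W=Ro.from_quat([q[1],q[2],q[3],q[0]]).as_matrix()
    c=T[:3,:3].T@(W.T@(X-np.array(st["position"]))-T[:3,3])
    th=np.arctan2(np.hypot(c[0],c[1]),c[2]);k=th/np.hypot(c[0],c[1]);return p["cx"]+p["fx"]*k*c[0],p["cy"]+p["fy"]*k*c[1]
def snap(name,fn):
    st=manip.get_state();im=np.ascontiguousarray(manip.get_image(name)[:,:,::-1]);cv2.imwrite(f"pics/{fn}.png",im);return im,st
def totool(st,d):
    q=st["ee_rot"];return Ro.from_quat([q[1],q[2],q[3],q[0]]).as_matrix().T@np.array(d)/0.8
E
python3 - <<'E'
from h import *
a,_=snap("scene","sc");b,st=snap("side","si");c,st=snap("wrist","wr")
print(st["position"],st["ee_rot"],st["clock"],st["contact_force"])
cv2.imwrite("pics/all.png",np.hstack([a,b])[:,:] if 0 else cv2.resize(np.vstack([a,b]),None,fx=.78,fy=.78))
for n in("scene","side"):
    p=manip.camera_params(n);print(n,p["fx"],(-np.array(p["R"]).T@np.array(p["t"])).round(3),np.array(p["R"])[2].round(2))
print(manip.camera_params("wrist"))
E
```

```text
pics
[0.26055035 0.51203783 0.21813877] [-2.86226787e-04  2.33241268e-01  9.72418554e-01 -7.64209062e-04] 0.1 [-0.22985409 -0.37293244  0.51060388]
scene 499.1608779179047 [ 1.068 -0.4    1.114] [-0.46  0.25 -0.85]
side 390.30246576938254 [ 0.297 -0.949  0.695] [ 0.19  0.79 -0.59]
{'fx': 297.3186396354542, 'fy': 297.3186396354542, 'cx': 258.1168240327182, 'cy': 190.3627129031117, 'tool_from_camera': array([[-4.06974227e-04, -9.44516177e-01, -3.28464650e-01,
         8.49003691e-02],
       [ 9.99998512e-01, -9.35018886e-04,  1.44967455e-03,
        -8.22683444e-04],
       [-1.67636171e-03, -3.28463571e-01,  9.44515152e-01,
        -1.53893364e-01],
       [ 0.00000000e+00,  0.00000000e+00,  0.00000000e+00,
         1.00000000e+00]])}
```

View pics/sc.png

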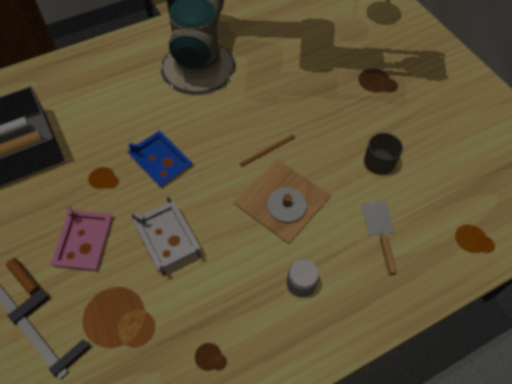

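View pics/si.png

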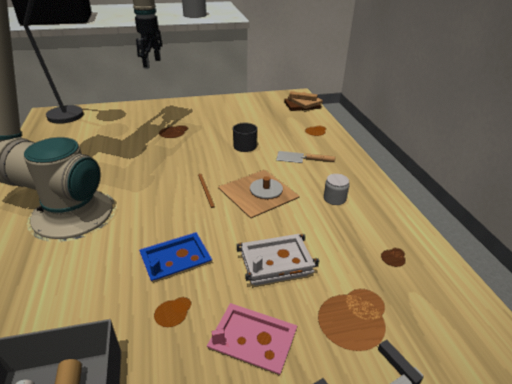

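The scene view shows the lid knob at (287,199), the pot at (383,152) and the aluminium stack at (168,238). The tab candidates are silver (~140,212), blue (~135,152, decoy) and pink (~70,212, decoy), and I choose the silver one. The closed tin at (303,278) could be mistaken for the pot. Next is a close crop with measurements.

```bash
python3 - <<'E'
from h import *
a=cv2.imread("pics/sc.png");b=cv2.imread("pics/si.png")
A=cv2.resize(a[190:285,120:215],(570,570),interpolation=cv2.INTER_CUBIC)[:, :400]
cr=lambda im,x,y,w,h,s:cv2.resize(im[y:y+h,x:x+w],(w*s,h*s),interpolation=cv2.INTER_CUBIC)
top=np.hstack([cr(a,125,195,80,60*1+20,5)[:300*2][:400],cr(b,230,225,100,80,4)[:320] if 0 else cv2.resize(b[225:305,230:325],(400,400),interpolation=cv2.INTER_CUBIC)])
bot=np.hstack([cv2.resize(a[180:220,260:315],(266,190)),cv2.resize(a[125:180,350:415],(266,190)),cv2.resize(b[165:215,220:300],(268,190))])
cv2.imwrite("pics/cr.png",np.clip(np.vstack([top,bot]).astype(float)*1.5,0,255))
E
```

```text
[ WARN:0@0.507] global loadsave.cpp:1063 imwrite_ Unsupported depth image for selected encoder is fallbacked to CV_8U.
```

View pics/cr.png

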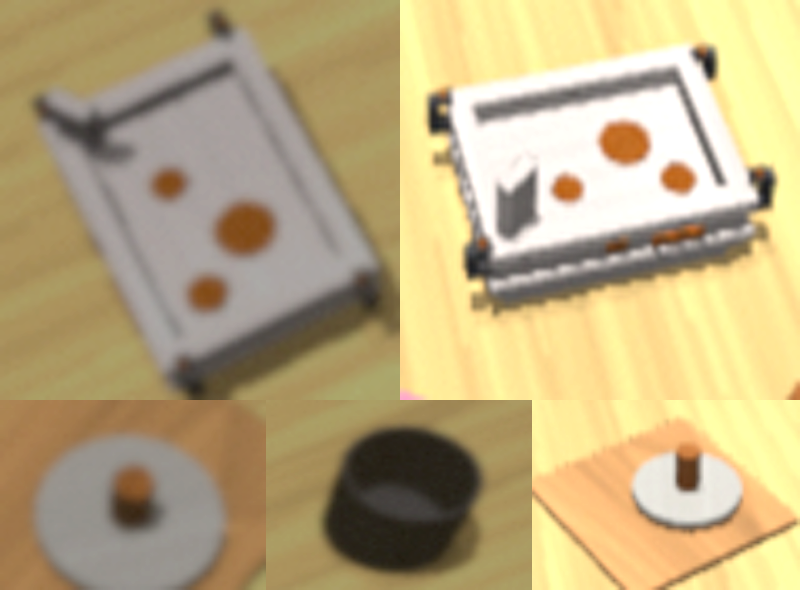

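```bash
python3 - <<'E'
from h import *
a=cv2.imread("pics/sc.png");b=cv2.imread("pics/si.png")
np.set_printoptions(precision=4,suppress=True)
for n,im,c in(("scene",a,[(132.6,214.5),(174,202),(200.6,251),(160,270)]),("side",b,[(251.4,275),(241.9,243.4),(302.4,235),(314.3,266)])):
    P=np.array([onz(n,u,v,.044)[:2] for u,v in c]);print(n,"tray",P.tolist(),P.mean(0),[np.linalg.norm(P[i]-P[i-1]) for i in range(4)])
    hsv=cv2.cvtColor(im,cv2.COLOR_BGR2HSV)
    w=(hsv[...,1]<60)&(hsv[...,2]>85)
    x0,y0=(287,204) if n=="scene" else (266,189)
    def comp(m,z,u0,v0):
        k,l,s,ce=cv2.connectedComponentsWithStats(m.astype(np.uint8));
        best=min((i for i in range(1,k) if s[i,4]>60),key=lambda i:np.hypot(*(ce[i]-(u0,v0))))
        cs,_=cv2.findContours((l==best).astype(np.uint8),0,2);h=cv2.convexHull(max(cs,key=cv2.contourArea))[:,0]
        X=np.array([onz(n,u,v,z)[:2] for u,v in h]).astype(np.float32)
        return cv2.fitEllipse(X),cv2.boundingRect(h)
    print("disc",comp(w,.018,x0,y0))
    u,v=(383,148) if n=="scene" else (245,132)
    d=hsv[...,2]<60
    k,l,s,ce=cv2.connectedComponentsWithStats(d[v-40:v+40,u-35:u+35].astype(np.uint8));print("pot",s[1:]+np.array([u-35,v-40,0,0,0]))
E
```

```text
scene tray [[0.4214674698192784, -0.36902720684380913], [0.4361443987220863, -0.2659556121277995], [0.5868014557436125, -0.2641109972260416], [0.5863382700863111, -0.36613548403252966]] [ 0.5077 -0.3163] [np.float64(0.1648961577524142), np.float64(0.10411131484771202), np.float64(0.15066834914647198), np.float64(0.10202553821999856)]
disc (((0.5580863356590271, -0.01350459922105074), (0.09719401597976685, 0.0985259935259819), 152.41773986816406), (267, 188, 39, 33))
pot [[ 364  133   38   42 1215]]
side tray [[0.43318866593186833, -0.36965791896468725], [0.4328108358084023, -0.2657085669715219], [0.5863313925620399, -0.2672631678512768], [0.5790824163202659, -0.3732497042959704]] [ 0.5079 -0.319 ] [np.float64(0.14593795710594992), np.float64(0.10395003865031119), np.float64(0.15352842775799602), np.float64(0.10623414500101258)]
disc (((0.5581231117248535, -0.01268552616238594), (0.09840160608291626, 0.1034376472234726), 159.50819396972656), (250, 179, 33, 19))
pot [[233 124  24  28 593]]
```

```bash
python3 - <<'E'
from h import *
np.set_printoptions(precision=4,suppress=True)
a=cv2.imread("pics/sc.png");b=cv2.imread("pics/si.png");st=manip.get_state()
p1=onz("scene",385.9,147.6,.075);p2=onz("side",245,129.5,.075);print(p1,p2)
print("wrist px",proj("wrist",p1,st), st["position"])
for T in((.29,.2,.25),):
    d=np.array(T)-st["position"];print(totool(st,d))
# bottom: tin base pt
for p in(p1,p2):
  for n in("scene","side"):
    print(n,[tuple(np.round(proj(n,p+[.045*np.cos(t),.045*np.sin(t),dz]),1)) for t in(0,np.pi/2,np.pi,-np.pi/2) for dz in(0,-.075)])
w=cv2.imread("pics/wr.png");
cv2.imwrite("pics/w1.png",np.hstack([w,cv2.resize(b[115:160,225:265],(280,315))[:, :] if 0 else cv2.copyMakeBorder(cv2.resize(b[115:160,225:265],(280,315)),0,69,0,0,cv2.BORDER_CONSTANT)]))
E
```

```text
[0.5605 0.2787 0.075 ] [0.5524 0.2691 0.075 ]
wrist px (np.float64(216.572181977757), np.float64(385.68391478574506)) [0.2606 0.5121 0.2182]
[-0.2097 -0.3311 -0.0393]
scene [(np.float64(396.4), np.float64(160.2)), (np.float64(389.2), np.float64(176.4)), (np.float64(399.9), np.float64(141.1)), (np.float64(392.7), np.float64(157.7)), (np.float64(375.7), np.float64(135.3)), (np.float64(369.6), np.float64(152.1)), (np.float64(371.6), np.float64(154.2)), (np.float64(365.6), np.float64(170.5))]
side [(np.float64(259.1), np.float64(127.0)), (np.float64(258.6), np.float64(145.6)), (np.float64(244.1), np.float64(122.6)), (np.float64(244.1), np.float64(141.0)), (np.float64(234.2), np.float64(129.2)), (np.float64(234.5), np.float64(148.0)), (np.float64(249.4), np.float64(133.9)), (np.float64(249.3), np.float64(152.9))]
scene [(np.float64(391.5), np.float64(159.4)), (np.float64(384.5), np.float64(175.5)), (np.float64(395.1), np.float64(140.3)), (np.float64(388.1), np.float64(156.9)), (np.float64(370.9), np.float64(134.5)), (np.float64(365.1), np.float64(151.3)), (np.float64(366.7), np.float64(153.3)), (np.float64(361.0), np.float64(169.7))]
side [(np.float64(257.5), np.float64(128.4)), (np.float64(257.1), np.float64(147.1)), (np.float64(242.4), np.float64(124.0)), (np.float64(242.5), np.float64(142.4)), (np.float64(232.4), np.float64(130.6)), (np.float64(232.8), np.float64(149.5)), (np.float64(247.7), np.float64(135.3)), (np.float64(247.6), np.float64(154.4))]
```

View pics/w1.png

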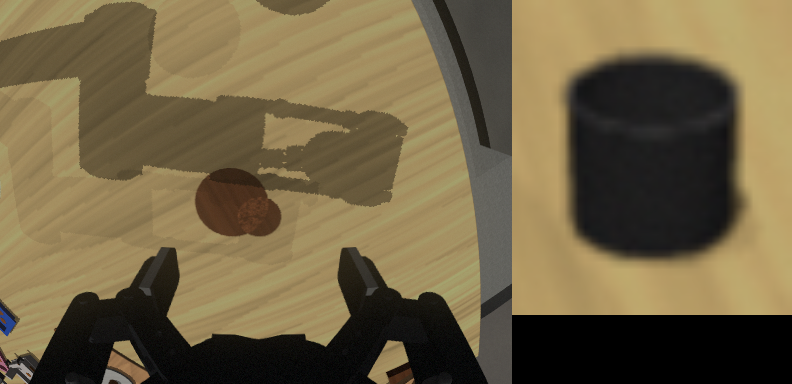

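The crop confirms the pot is an open dark cup, at about (0.557, 0.275). I'll go above it to refine that with the wrist camera.

```bash
python3 - <<'E'
from h import *
st=manip.get_state();print(totool(st,np.array([.555,.275,.24])-st["position"]))
E
```

```text
[-0.46240637 -0.09723542 -0.02715633]
```

move_arm(
  deltas=[
    [[-0.462, -0.097, -0.027, 0, -1], [-0.462, -0.097, -0.027, 0, -1], [-0.462, -0.097, -0.027, 0, -1], [-0.462, -0.097, -0.027, 0, -1], [-0.462, -0.097, -0.027, 0, -1], [-0.462, -0.097, -0.027, 0, -1], [-0.462, -0.097, -0.027, 0, -1], [-0.462, -0.097, -0.027, 0, -1], [-0.462, -0.097, -0.027, 0, -1], [-0.462, -0.097, -0.027, 0, -1]],
  ],
)

```text
clock: 1.15
position: [0.5549, 0.2752, 0.2398]
ee_rot: [-0.001, 0.234, 0.972, -0.0]
contact_force: [-0.1, 0.2, -0.6]
width: 0.0853
gripper_force: 0.0
```

```bash
python3 - <<'E'
from h import *
im,st=snap("wrist","w2");print(st["clock"],st["position"],st["ee_rot"],st["contact_force"],st["qpos"])
print(proj("wrist",(.557,.275,.075),st),totool(st,np.array([.558,-.013,.12])-st["position"]))
E
```

```text
1.15 [0.55488102 0.27524949 0.23983403] [-9.22644492e-04  2.33988928e-01  9.72238820e-01 -8.68013043e-05] [-0.06462491  0.17936583 -0.61919216] [ 3.47669677e-01  3.34102806e-01  1.36783600e+00  8.79716779e-04
  1.44128920e+00 -7.50883775e-01]
(np.float64(259.1662235370202), np.float64(170.24619873405317)) [-0.16767146 -0.31899329  0.14969036]
```

View pics/w2.png

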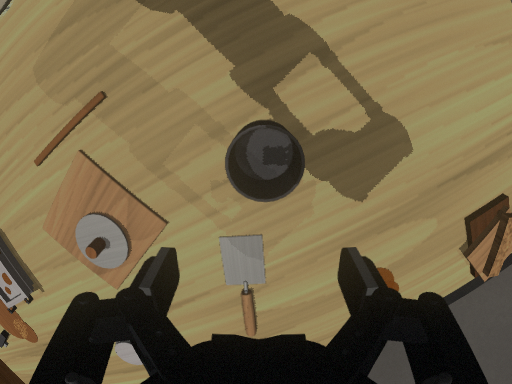

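The pot's rim is centred near (265,161), the lid disc near (102,241), and the scraper lies close to the pot at (243,285).

```bash
python3 - <<'E'
from h import *
im=cv2.imread("pics/w2.png");st=manip.get_state()
def fit(m,z,u0,v0):
    k,l,s,ce=cv2.connectedComponentsWithStats(m.astype(np.uint8))
    best=min((i for i in range(1,k) if s[i,4]>200),key=lambda i:np.hypot(*(ce[i]-(u0,v0))))
    cs,_=cv2.findContours((l==best).astype(np.uint8),0,2);h=cv2.convexHull(max(cs,key=cv2.contourArea))[:,0]
    X=np.array([onz("wrist",u,v,z,st)[:2] for u,v in h]).astype(np.float32);return s[best],cv2.fitEllipse(X),cv2.minEnclosingCircle(X)
hsv=cv2.cvtColor(im,cv2.COLOR_BGR2HSV)
print("pot",fit((hsv[...,2]<70),.075,265,161))
print("disc",fit((hsv[...,1]<60)&(hsv[...,2]>85),.018,102,241))
E
```

```text
pot (array([ 226,  120,   79,   81, 4786], dtype=int32), ((0.5508003830909729, 0.2857106029987335), (0.08652536571025848, 0.09208809584379196), 63.707298278808594), ((0.549882709980011, 0.2854151725769043), 0.046190325170755386))
disc (array([  75,  214,   53,   55, 1802], dtype=int32), ((0.5575934052467346, -0.010734246112406254), (0.09866822510957718, 0.09874896705150604), 31.09012222290039), ((0.5577064156532288, -0.0105886897072196), 0.04987441748380661))
```

move_arm(
  deltas=[
    [[-0.1, 0, 0, 0, -1], [-0.1, 0, 0, 0, -1], [-0.1, 0, 0, 0, -1], [-0.1, 0, 0, 0, -1]],
  ],
)

```text
clock: 1.6
position: [0.6252, 0.2405, 0.24]
ee_rot: [-0.001, 0.233, 0.973, 0.0]
contact_force: [-0.1, -0.4, -0.3]
width: 0.0858
gripper_force: 0.0
```

```bash
cat >> h.py <<'E'
def fit(im,m,z,u0,v0,st):
    k,l,s,ce=cv2.connectedComponentsWithStats(m.astype(np.uint8))
    best=min((i for i in range(1,k) if s[i,4]>200),key=lambda i:np.hypot(*(ce[i]-(u0,v0))))
    cs,_=cv2.findContours((l==best).astype(np.uint8),0,2);h=cv2.convexHull(max(cs,key=cv2.contourArea))[:,0]
    X=np.array([onz("wrist",u,v,z,st)[:2] for u,v in h]).astype(np.float32);return s[best],cv2.fitEllipse(X),cv2.minEnclosingCircle(X)
E
python3 - <<'E'
from h import *
im,st=snap("wrist","w3");print(st["position"])
hsv=cv2.cvtColor(im,cv2.COLOR_BGR2HSV)
u,v=proj("wrist",(.5535,.284,.075),st);print(u,v,"pot",fit(im,hsv[...,2]<70,.075,u,v,st))
u,v=proj("wrist",(.558,-.011,.018),st);print(u,v,"disc",fit(im,(hsv[...,1]<60)&(hsv[...,2]>85),.018,u,v,st))
T=np.array([.558,-.011,.1]);print(totool(st,T-st["position"]))
E
```

```text
[0.62516545 0.2404626  0.2400455 ]
264.4984123836697 92.36912114072598 pot (array([ 223,   52,   83,   81, 4829], dtype=int32), ((0.5534321665763855, 0.28421661257743835), (0.08675778657197952, 0.08829766511917114), 114.72966003417969), ((0.5533624887466431, 0.284208744764328), 0.04458712041378021))
89.91946483605307 195.8596435212045 disc (array([  65,  164,   53,   62, 2182], dtype=int32), ((0.5579618215560913, -0.011201592162251472), (0.09867973625659943, 0.09912590682506561), 171.28184509277344), ((0.5579788684844971, -0.011192790232598782), 0.04992251470685005))
[-0.06777694 -0.31821827  0.17504092]
```

move_arm(
  deltas=[
    [[-0.068, -0.318, 0.175, 0, -1], [-0.068, -0.318, 0.175, 0, -1], [-0.068, -0.318, 0.175, 0, -1], [-0.068, -0.318, 0.175, 0, -1], [-0.068, -0.318, 0.175, 0, -1], [-0.068, -0.318, 0.175, 0, -1], [-0.068, -0.318, 0.175, 0, -1], [-0.068, -0.318, 0.175, 0, -1]],
  ],
)

```text
clock: 2.45
position: [0.5584, -0.0111, 0.1007]
ee_rot: [-0.0, 0.234, 0.972, 0.001]
contact_force: [-0.1, 0.3, 0.2]
width: 0.0856
gripper_force: 0.0
```

```bash
python3 - <<'E'
from h import *
im,st=snap("wrist","w4");print(st["position"],st["contact_force"])
hsv=cv2.cvtColor(im,cv2.COLOR_BGR2HSV)
u,v=proj("wrist",(.558,-.011,.018),st);print(u,v,"disc",fit(im,(hsv[...,1]<60)&(hsv[...,2]>85),.018,u,v,st))
k=(hsv[...,1]>90)&(hsv[...,2]>30);print(proj("wrist",(.558,-.011,.053),st),proj("wrist",(.558,-.011,.019),st))
T=np.array([.558,-.0112,.032]);print(totool(st,T-st["position"]))
E
```

```text
[ 0.55842957 -0.01114974  0.10072395] [-0.08791652  0.26700671  0.22644062]
258.50885719409126 192.86587090238285 disc (array([ 200,  135,  112,  110, 6850], dtype=int32), ((0.5576051473617554, -0.012577380985021591), (0.09834130108356476, 0.09927918016910553), 74.04730224609375), ((0.5576459169387817, -0.01240798830986023), 0.04983637481927872))
(np.float64(258.6883287309251), np.float64(208.84553927280416)) (np.float64(258.51334169153535), np.float64(193.26439969903063))
[ 0.00037061 -0.00037347  0.08590503]
```

View pics/w4.png

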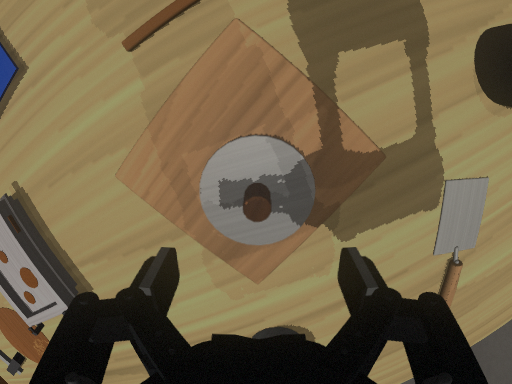

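The knob at (258,205) is centred between the fingers, and the panel corners are at (237,18), (386,155), (259,283) and (116,177). Descending to grip.

move_arm(
  deltas=[
    [[0.0005, -0.001, 0.05, 0, -1], [0.0005, -0.001, 0.085, 0, -1], [0.0005, -0.001, 0.085, 0, -1], [0.0005, -0.001, 0.085, 0, 1], [0.0005, -0.001, 0.085, 0, 1], [0.0005, -0.001, 0.085, 0, 1], [0.0005, -0.001, 0.085, 0, 1], [0.0005, -0.001, 0.085, 0, 1], [0.0005, -0.001, 0.085, 0, 1], [0.0005, -0.001, 0.085, 0, 1]],
  ],
  squeeze=50,
)

```text
clock: 3.5
position: [0.5595, -0.0126, 0.0339]
ee_rot: [0.001, 0.233, 0.972, 0.0]
contact_force: [-0.4, 0.4, 5.7]
width: 0.0187
gripper_force: 48.7
```

```bash
python3 - <<'E'
from h import *
s=manip.get_state();print(s["width"],s["gripper_force"],s["position"],s["contact_force"])
s["position"][:]=[.5584,-.0111,.1007]
print([onz("wrist",u,v,.008,s)[:2].round(4) for u,v in((237,18),(386,155),(259,283),(116,177))],np.mean([onz("wrist",u,v,.008,s)[:2] for u,v in((237,18),(386,155),(259,283),(116,177))],0))
s=manip.get_state()
for T in([.5534,.2842,.13],[.5534,.2842,.1]): print(totool(s,np.array(T)-s["position"]))
E
```

```text
0.018664633691247476 48.686798214912415 [ 0.55949295 -0.01261621  0.03386516] [-0.39138099  0.39807719  5.69500439]
[array([0.4199, 0.04  ]), array([0.5816, 0.1062]), array([ 0.649 , -0.0567]), array([ 0.4869, -0.1242])] [ 0.53434922 -0.00867747]
[ 0.17495467  0.32726683 -0.12017408]
[ 0.17502716  0.32722868 -0.08267417]
```

move_arm(
  deltas=[
    [[0, 0, -0.03, 0, 1], [0, 0, -0.06, 0, 1], [0, 0, -0.12, 0, 1], [0, 0, -0.12, 0, 1]],
  ],
)

```text
clock: 3.9
position: [0.5633, -0.0133, 0.1348]
ee_rot: [0.006, 0.233, 0.972, 0.001]
contact_force: [1.2, -0.7, -1.5]
width: 0.0189
gripper_force: 49.1
```

```bash
python3 - <<'E'
from h import *
im,st=snap("wrist","w5");print(st["position"],st["contact_force"],st["width"])
hsv=cv2.cvtColor(im,cv2.COLOR_BGR2HSV)
z=st["position"][2]-.032+.017
u,v=proj("wrist",np.append(st["position"][:2],z),st);print(u,v,"disc",fit(im,(hsv[...,1]<60)&(hsv[...,2]>85),z,u,v,st))
a,_=snap("side","s5");a=cv2.resize(a[100:220,200:330],(520,480))
cv2.imwrite("pics/v5.png",np.hstack([cv2.resize(im[120:300,120:400],(280,180))[:, :],np.zeros((180,0,3),np.uint8)]) if 0 else np.hstack([a,cv2.copyMakeBorder(im[110:330,120:400],0,260,0,0,cv2.BORDER_CONSTANT)]))
E
```

```text
[ 0.56325282 -0.01329305  0.13477002] [ 1.18084868 -0.71490252 -1.49376524] 0.01888726293943191
258.9307826154483 229.095175813014 disc (array([ 182,  150,  132,  121, 7328], dtype=int32), ((0.5497201085090637, -0.017415301874279976), (0.07105527073144913, 0.09549333900213242), 21.902889251708984), ((0.5579111576080322, -0.014452740550041199), 0.0493149533867836))
```

View pics/v5.png

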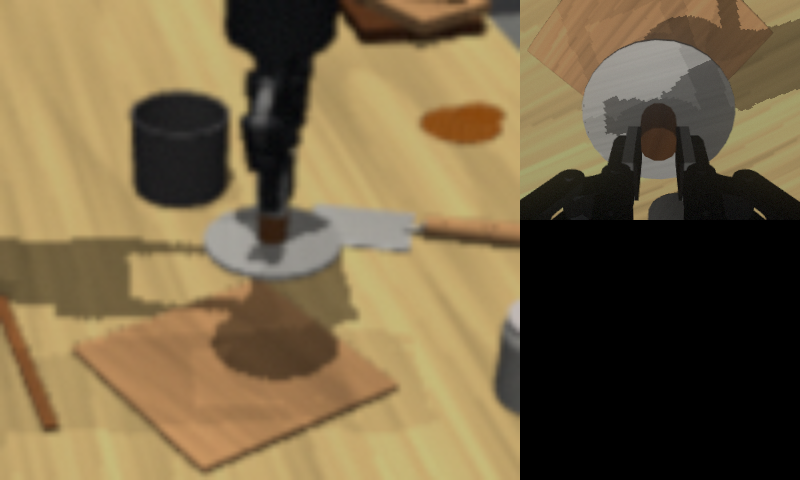

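The lid is held level by its knob and the shadow is clear of the panel. Carrying it over the pot.

```bash
python3 - <<'E'
from h import *
st=manip.get_state();print(st["position"],st["ee_rot"],totool(st,np.array([.557,.2845,.13])-st["position"]))
E
```

```text
[ 0.55930898 -0.01274798  0.12978563] [1.45424969e-03 2.33352552e-01 9.72391094e-01 1.76463630e-04] [ 0.17119265  0.32978498 -0.00040103]
```

move_arm(
  deltas=[
    [[0.026, 0.049, 0, 0, 1], [0.052, 0.098, 0, 0, 1], [0.078, 0.147, 0, 0, 1], [0.104, 0.198, 0, 0, 1], [0.13, 0.247, 0, 0, 1], [0.154, 0.29, 0, 0, 1], [0.167, 0.318, 0, 0, 1], [0.1726, 0.3284, 0, 0, 1], [0.1726, 0.3284, 0, 0, 1], [0.1726, 0.3284, 0, 0, 1], [0.1726, 0.3284, 0, 0, 1], [0.1726, 0.3284, 0, 0, 1]],
  ],
)

```text
clock: 5.2
position: [0.5549, 0.2828, 0.1285]
ee_rot: [-0.0, 0.234, 0.972, -0.0]
contact_force: [0.2, 0.3, -1.3]
width: 0.0189
gripper_force: 49.2
```

```bash
python3 - <<'E'
from h import *
from scipy.optimize import least_squares
im,st=snap("wrist","w6");print(st["clock"],st["position"],st["ee_rot"],st["contact_force"],st["width"])
hsv=cv2.cvtColor(im,cv2.COLOR_BGR2HSV);z=st["position"][2]-.0174
m=((hsv[...,1]<60)&(hsv[...,2]>60)).astype(np.uint8)
k,l,s,ce=cv2.connectedComponentsWithStats(m);i=min((i for i in range(1,k) if s[i,4]>400),key=lambda i:np.hypot(*(ce[i]-(258,210))));print(s[i])
cs,_=cv2.findContours((l==i).astype(np.uint8),0,2);h=cv2.convexHull(max(cs,key=cv2.contourArea))[:,0]
h=h[h[:,1]<215]
X=np.array([onz("wrist",u,v,z,st)[:2] for u,v in h])
f=least_squares(lambda p:np.hypot(*(X-p[:2]).T)-p[2],[.555,.284,.05],loss="soft_l1",f_scale=.001);print(f.x,np.abs(f.fun).max(),len(X))
E
```

```text
5.2 [0.55494024 0.28276612 0.12853075] [-4.70650325e-05  2.34083428e-01  9.72216492e-01 -1.97310355e-04] [ 0.24449107  0.31776858 -1.34234134] 0.0189115203918422
[  182   149   153   122 11891]
[0.55346191 0.28287006 0.04974111] 0.0002687512202853362 25
```

move_arm(
  deltas=[
    [[0.0007, 0.0014, 0.008, 0, 1], [0.0007, 0.0014, 0.018, 0, 1], [0.0007, 0.0014, 0.026, 0, 1], [0.0007, 0.0014, 0.032, 0, 1], [0.0007, 0.0014, 0.037, 0, 1], [0.0007, 0.0014, 0.04, 0, 1], [0.0007, 0.0014, 0.0415, 0, 1], [0.0007, 0.0014, 0.0415, 0, 1]],
  ],
)

```text
clock: 6.05
position: [0.5549, 0.2855, 0.0954]
ee_rot: [0.0, 0.233, 0.972, 0.0]
contact_force: [0.4, 0.4, -1.2]
width: 0.019
gripper_force: 49.1
```

move_arm(
  deltas=[
    [[0, 0, 0.0015, 0, 1], [0, 0, 0.0025, 0, 1], [0, 0, 0.0025, 0, 1]],
  ],
)

```text
clock: 6.35
position: [0.5551, 0.2857, 0.095]
ee_rot: [0.001, 0.233, 0.972, 0.001]
contact_force: [-1.8, -0.8, 6.6]
width: 0.0187
gripper_force: 49.9
```

move_arm(
  deltas=[
    [[0, 0, 0, 0, -1], [0, 0, 0, 0, -1], [0, 0, 0, 0, -1], [0, 0, 0, 0, -1], [0, 0, 0, 0, -1], [0, 0, -0.03, 0, -1], [0, 0, -0.09, 0, -1], [0, 0, -0.15, 0, -1], [0, 0, -0.15, 0, -1], [0, 0, -0.15, 0, -1]],
  ],
)

```text
clock: 7.35
position: [0.5555, 0.2857, 0.2149]
ee_rot: [0.001, 0.233, 0.972, 0.001]
contact_force: [-0.7, -0.0, -1.9]
width: 0.0856
gripper_force: 0.0
```

```bash
python3 - <<'E'
from h import *
from scipy.optimize import least_squares
im,st=snap("wrist","w7");print(st["clock"],st["position"],st["ee_rot"],st["qpos"],st["width"])
hsv=cv2.cvtColor(im,cv2.COLOR_BGR2HSV)
m=(hsv[...,1]<60)&(hsv[...,2]>60);u,v=proj("wrist",(.5535,.285,.079),st)
print(fit(im,m,.079,u,v,st))
im2,_=snap("side","s7")
cv2.imwrite("pics/v7.png",np.hstack([cv2.resize(im2[95:175,210:300],(432,384)),im[:,110:410]]))
E
```

```text
7.35 [0.5555246  0.28574021 0.21491172] [0.00143838 0.23322957 0.97242011 0.00101498] [ 3.63715026e-01  3.51014187e-01  1.40345447e+00  5.51357062e-05
  1.38360355e+00 -7.36295665e-01] 0.08561297222397443
(array([ 210,  125,   97,   94, 6549], dtype=int32), ((0.5537068247795105, 0.28606462478637695), (0.09864320605993271, 0.09936224669218063), 72.48041534423828), ((0.5537464022636414, 0.2860276699066162), 0.04985976964235306))
```

View pics/v7.png

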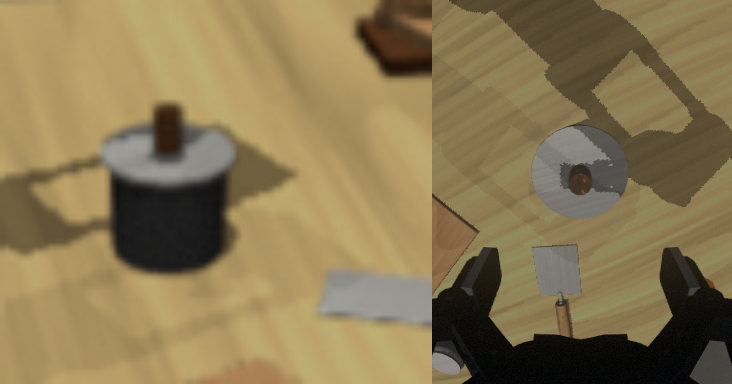

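The lid is seated centrally, about 2 mm off, and level. Next I go to the tab with a twist of about +119°, because the other sense would exceed joint 6's range.

```bash
python3 - <<'E'
from h import *
st=manip.get_state();print(st["position"],totool(st,np.array([.452,-.357,.18])-st["position"]))
E
```

```text
[0.55395218 0.28511013 0.21205922] [-0.25060348 -0.77303947  0.04101245]
```

move_arm(
  deltas=[
    [[-0.25, -0.773, 0.041, 0.99, -1], [-0.25, -0.773, 0.041, 0.99, -1], [-0.25, -0.773, 0.041, 0.99, -1], [-0.25, -0.773, 0.041, 0.99, -1], [-0.25, -0.773, 0.041, 0.99, -1], [-0.25, -0.773, 0.041, 0.99, -1], [-0.25, -0.773, 0.041, 0.99, -1], [-0.25, -0.773, 0.041, 0.99, -1], [-0.25, -0.773, 0.041, 0.99, -1], [-0.25, -0.773, 0.041, 0.99, -1], [-0.25, -0.773, 0.041, 0.99, -1], [-0.25, -0.773, 0.041, 0.99, -1]],
  ],
)

```text
clock: 8.65
position: [0.4589, -0.3074, 0.1809]
ee_rot: [-0.002, 0.908, 0.419, -0.001]
contact_force: [1.2, -0.9, 0.6]
width: 0.0858
gripper_force: 0.0
```

```bash
python3 - <<'E'
from h import *
st=manip.get_state();R=Ro.from_quat(np.roll(st["ee_rot"],-1)).as_matrix();print(st["clock"],st["position"],st["qpos"],np.degrees(np.arctan2(R[1,1],R[0,1])),totool(st,np.array([.452,-.357,.18])-st["position"]))
E
```

```text
8.65 [ 0.45889912 -0.3074347   0.1809449 ] [-7.16476648e-01  2.68216575e-01  1.61300274e+00  3.60746185e-04
  1.26417412e+00 -1.00564988e-02] -40.48112784400249 [-0.05272445  0.03366682  0.00103317]
```

move_arm(
  deltas=[
    [[-0.053, 0.034, 0.001, 0.127, -1], [-0.053, 0.034, 0.001, 0.127, -1], [-0.053, 0.034, 0.001, 0.127, -1], [-0.053, 0.034, 0.001, 0.127, -1], [-0.053, 0.034, 0.001, 0.127, -1]],
  ],
)

```text
clock: 9.15
position: [0.4539, -0.3548, 0.1815]
ee_rot: [-0.001, 0.954, 0.299, -0.0]
contact_force: [0.2, -0.4, -0.5]
width: 0.0852
gripper_force: 0.0
```

```bash
python3 - <<'E'
from h import *
im,st=snap("wrist","w8");R=Ro.from_quat(np.roll(st["ee_rot"],-1)).as_matrix();print(st["clock"],st["position"],np.degrees(np.arctan2(R[1,1],R[0,1])))
for X in([.451,-.357,.078],[.451,-.357,.044],[.508,-.318,.044]):print(proj("wrist",X,st))
cv2.imwrite("pics/v8.png",cv2.resize(im,(800,600)))
E
```

```text
9.15 [ 0.45387399 -0.35481559  0.18154112] -55.18154037709358
(np.float64(258.40375162725456), np.float64(188.87312069637164))
(np.float64(258.4715204418846), np.float64(178.1515896477282))
(np.float64(259.00627963080007), np.float64(110.23908544187408))
```

View pics/v8.png

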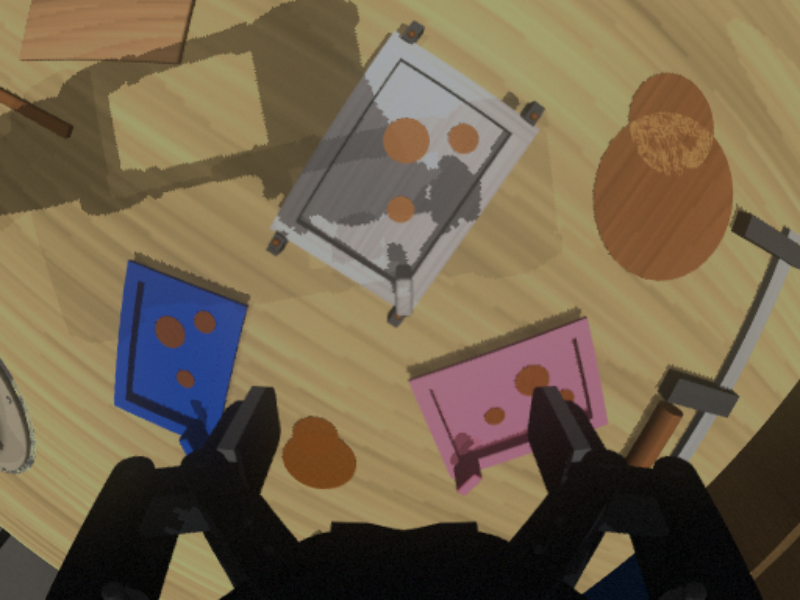

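The silver tray's tab is at (258,186) in the wrist frame, upright in the image and so aligned with the pads. Blue and pink decoys are at the lower left and lower right. Refining from the flange corners.

```bash
python3 - <<'E'
from h import *
np.set_printoptions(precision=4,suppress=True)
st=manip.get_state();st["position"]=np.array([.45387,-.35482,.18154])
C=[onz("wrist",u/1.5625,v/1.5625,.044,st)[:2] for u,v in((392,35),(540,126),(275,222))]
A,B,D=map(np.array,C);print(A,B,D,np.linalg.norm(A-B),np.linalg.norm(A-D))
mid=(B+D)/2;yaw=np.arctan2(*(A-D)[::-1]);y2=np.arctan2(*(A-B)[::-1])-np.pi/2;print(mid,yaw,y2)
im=cv2.imread("pics/w8.png");hsv=cv2.cvtColor(im,cv2.COLOR_BGR2HSV)
yw=(yaw+y2)/2;c,s=np.cos(yw),np.sin(yw)
t=mid+np.array([c*-.057+s*.039,-s*.057-c*.039]);print("tab",t)
for z in(.078,.044):print(proj("wrist",[*t,z],st))
# tab columns
for r in(180,186,190,194):print(r,hsv[r,246:272,2])
s0=manip.get_state();R=Ro.from_quat(np.roll(s0["ee_rot"],-1)).as_matrix();print(s0["position"],np.degrees(np.arctan2(R[1,1],R[0,1])),totool(s0,np.append(t,.058)-s0["position"]))
E
```

```text
[ 0.5754 -0.2618] [ 0.5831 -0.3698] [ 0.435  -0.2662] 0.1082322886071644 0.1404959190833984
[ 0.5091 -0.318 ] 0.031312603866353206 0.07172438416066251
tab [ 0.4541 -0.3599]
(np.float64(262.88680456682994), np.float64(187.9164472662603))
(np.float64(262.4537604966956), np.float64(177.2876195704952))
180 [156 154 152 135  91  68  74 104 136 149 147 149 153 153 157 152 139 125
 141 158 158 158 158 154 151 152]
186 [156 156 154 151 135  99  91 109 147 162 163 161 161 162 159 148 136 128
 137 154 152 153 157 159 157 153]
190 [152 155 157 158 157 158 141 111 131 149 154 150 154 156 154 152 139 129
 135 152 155 157 156 156 161 160]
194 [159 160 162 159 155 151 134 116 134 147 153 153 156 150 149 148 137 128
 141 162 161 162 162 161 161 163]
[ 0.4541 -0.3549  0.1819] -55.184448075553405 [-0.0035  0.0054  0.1548]
```

move_arm(
  deltas=[
    [[-0.004, 0, 0.06, 0, -1], [-0.004, 0, 0.11, 0, -1], [-0.004, 0, 0.14, 0, -1], [-0.004, 0, 0.154, 0, -1], [-0.004, 0, 0.154, 0, -1], [-0.004, 0, 0.154, 0, 1], [-0.004, 0, 0.154, 0, 1], [-0.004, 0, 0.154, 0, 1], [-0.004, 0, 0.154, 0, 1], [-0.004, 0, 0.154, 0, 1], [-0.004, 0, 0.154, 0, 1], [-0.004, 0, 0.154, 0, 1]],
  ],
  squeeze=30,
)

```text
clock: 10.4
position: [0.4515, -0.3582, 0.0597]
ee_rot: [0.0, 0.955, 0.298, 0.0]
contact_force: [-1.6, 0.1, 5.2]
width: 0.0087
gripper_force: 30.2
```

move_arm(
  deltas=[
    [[0.0003, 0, -0.003, 0, 1], [0.0008, 0, -0.006, 0, 1], [0.0012, 0, -0.009, 0, 1], [0.002, 0, -0.0125, 0, 1], [0.0025, 0, -0.0155, 0, 1], [0.003, 0, -0.0185, 0, 1], [0.0038, 0, -0.0215, 0, 1], [0.0045, 0, -0.0245, 0, 1], [0.005, 0, -0.0275, 0, 1], [0.005, 0, -0.0275, 0, 1]],
  ],
)

```text
clock: 11.4
position: [0.4546, -0.3559, 0.0815]
ee_rot: [0.0, 0.955, 0.298, -0.0]
contact_force: [1.3, 0.1, -3.0]
width: 0.0086
gripper_force: 29.2
```

```bash
python3 - <<'E'
from h import *
im,st=snap("side","s9");print(st["position"],st["contact_force"],st["moment"],st["width"])
im2,_=snap("wrist","w9")
cv2.imwrite("pics/v9.png",np.hstack([cv2.resize(im[210:310,215:335],(460,384)),im2[:,90:420]]))
E
```

```text
[ 0.45462651 -0.35593436  0.0815438 ] [ 1.26372226  0.098814   -3.02733125] [0.072905   0.13443018 0.12040813] 0.008642040907319341
```

View pics/v9.png

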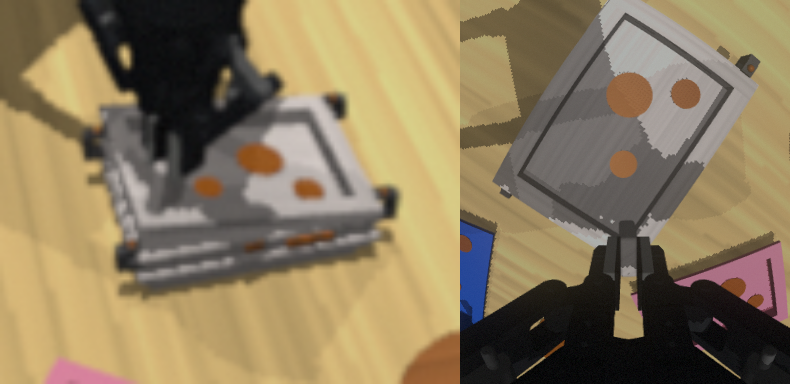

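The tab corner is raised about 22 mm (~0.14 rad), the far corner is still in its lips, and the stack is flat on the table. Peeling further.

move_arm(
  deltas=[
    [[0.0008, 0, -0.003, 0, 1], [0.0016, 0, -0.006, 0, 1], [0.0024, 0, -0.009, 0, 1], [0.0034, 0, -0.012, 0, 1], [0.0044, 0, -0.015, 0, 1], [0.0054, 0, -0.018, 0, 1], [0.0066, 0, -0.021, 0, 1], [0.0076, 0, -0.024, 0, 1], [0.0076, 0, -0.024, 0, 1]],
  ],
)

```text
clock: 12.4
position: [0.4608, -0.3526, 0.1009]
ee_rot: [0.001, 0.955, 0.298, 0.001]
contact_force: [-0.1, -0.2, -0.4]
width: 0.009
gripper_force: 29.3
```

```bash
python3 - <<'E'
from h import *
im,st=snap("side","s10");print(st["position"],st["contact_force"],st["moment"],st["width"])
o=cv2.imread("pics/s9.png");d=cv2.absdiff(im,o).max(2);k,l,s,c=cv2.connectedComponentsWithStats((d>40).astype(np.uint8));print(s[1:][s[1:,4]>8])
# far corner of flange, tray-far vs stack
print(proj("side",(.583,-.263,.044)),proj("side",(.583,-.263,0.02)))
E
```

```text
[ 0.46082975 -0.35262762  0.10094584] [-0.12851763 -0.2200168  -0.36451149] [-0.02429924  0.07101599  0.00293238] 0.009043526248380857
[[ 162    0   14   13   69]
 [ 174    0   11   10   44]
 [ 217    0    4   10   25]
 [ 106    4    4   24   64]
 [ 218   12   42   36  275]
 [ 211   16   56   41  413]
 [ 143   21    4   14   28]
 [ 181   23    6    5   16]
 [ 158   26  133   99 2743]
 [ 199   29   10    2   11]
 [ 135   45    8   49   62]
 [ 277   44   20    9   53]
 [ 296   69    5   14   40]
 [ 302   70    4   13   32]
 [ 276   73   21   23  260]
 [ 294   87    9    9   44]
 [ 285   96    4    3    9]
 [ 292   96    6    5   18]
 [ 130  100    5   25   50]
 [ 279  103   13   42  185]
 [  99  120    2    9    9]
 [ 244  127    3    7   19]
 [ 243  151   43   54  641]
 [ 161  162   49    8   80]
 [ 203  171   22   16   71]
 [ 156  182   12    1   12]
 [ 152  182   20   15   61]
 [ 249  191   27    6   64]
 [ 214  198   23   11   50]
 [ 238  199    5    9   38]
 [ 161  203   29   12   49]
 [ 220  206   97   71 1967]
 [ 248  213    4    6   17]
 [ 192  216    9    6   19]
 [ 199  225   38   23  116]
 [ 221  229   20   14   60]]
(np.float64(300.58587755356444), np.float64(234.0665181903619)) (np.float64(299.78640766758946), np.float64(241.1642518204161))
```

move_arm(
  deltas=[
    [[0, 0, 0, 0, 1], [0, 0, 0, 0, 1], [0, 0, -0.004, 0, 1], [0, 0, -0.008, 0, 1], [0, 0, -0.012, 0, 1], [0, 0, -0.016, 0, 1], [0, 0, -0.02, 0, 1], [0, 0, -0.025, 0, 1]],
  ],
  squeeze=90,
)

```text
clock: 13.25
position: [0.4596, -0.3523, 0.1205]
ee_rot: [-0.0, 0.955, 0.298, 0.0]
contact_force: [0.3, -0.6, -1.1]
width: 0.0061
gripper_force: 88.3
```

```bash
python3 - <<'E'
from h import *
im,st=snap("side","s11");im2,_=snap("wrist","w11");print(st["position"],st["contact_force"],st["moment"],st["width"])
def hole(im,n):
    hsv=cv2.cvtColor(im,cv2.COLOR_BGR2HSV)
    m=((hsv[...,1]<50)&(hsv[...,2]>70)).astype(np.uint8)
    k,l,s,c=cv2.connectedComponentsWithStats(m);print(n,s[1:][s[1:,4]>250],[x.round() for x in c[1:][s[1:,4]>250]])
for f in("si","s9","s10","s11"):hole(cv2.imread(f"pics/{f}.png")[200:310,215:335],f)
for f in("w9","w11"):hole(cv2.imread(f"pics/{f}.png")[:300],f)
E
```

```text
[ 0.45964096 -0.35231661  0.12051339] [ 0.30676356 -0.64580591 -1.11483688] [-0.06475388  0.04827976  0.04606783] 0.006143774939308174
si [[  26   34   75   51 2312]] [array([61., 57.])]
s9 [[  26   35   74   50 2217]] [array([62., 60.])]
s10 [[  26   31   77   54 2718]] [array([62., 58.])]
s11 [[  26   25   76   60 3117]] [array([62., 54.])]
w9 [[  123     0   267   248 34078]
 [  251   238    16    39   586]] [array([255., 124.]), array([258., 257.])]
w11 [[  125     0   261   251 32786]
 [  480   211    32    62   486]
 [  253   238    12    40   437]
 [  446   269    47    31   676]] [array([254., 130.]), array([498., 245.]), array([258., 258.]), array([468., 282.])]
```

The force of −1.1 N equals the tray's weight, so it is free. Raising it clear.

move_arm(
  deltas=[
    [[0, 0, -0.02, 0, 1], [0, 0, -0.05, 0, 1], [0, 0, -0.09, 0, 1], [0, 0, -0.13, 0, 1], [0, 0, -0.17, 0, 1], [0, 0, -0.19, 0, 1], [0, 0, -0.2, 0, 1], [0, 0, -0.2, 0, 1]],
  ],
)

```text
clock: 14.15
position: [0.4599, -0.3526, 0.281]
ee_rot: [0.001, 0.955, 0.298, 0.0]
contact_force: [0.0, -0.8, -1.2]
width: 0.0059
gripper_force: 88.4
```

```bash
python3 - <<'E'
from h import *
im,st=snap("side","s12");im2,_=snap("wrist","w12");print(st["clock"],st["position"],st["contact_force"],st["moment"],st["width"])
def hole(im,n):
    hsv=cv2.cvtColor(im,cv2.COLOR_BGR2HSV)
    m=((hsv[...,1]<50)&(hsv[...,2]>70)).astype(np.uint8)
    k,l,s,c=cv2.connectedComponentsWithStats(m);print(n,s[1:][s[1:,4]>250].tolist())
    cs,_=cv2.findContours(m,0,2);h=cv2.convexHull(max(cs,key=cv2.contourArea));print(cv2.approxPolyDP(h,6,True)[:,0].tolist())
hole(im[200:310,215:335],"stack");hole(im2[:300],"w")
for th in(0,.1,.2,.3,.4):
    # tray in tool frame: tab at grasp ~ (0,0,-.011+.004), rotate about tool y; diag along +x
    c,s=np.cos(.599),np.sin(.599);out=[]
    R=Ro.from_quat(np.roll(st["ee_rot"],-1)).as_matrix()
    for p in((75,55),(75,-55),(-75,55)):
        dx,dy=p[0]+57,p[1]+39;a=c*dx+s*dy;b=-s*dx+c*dy;z=-17   # along diag, left normal, height
        a,z=(a*np.cos(th)+z*np.sin(th)),(-a*np.sin(th)+z*np.cos(th))
        X=st["position"]+R@np.array([a,-b,-z-7])*1e-3;out.append(np.round(proj("wrist",X,st)).tolist())
    print(th,out)
T=np.array([.479,-.05,.28]);print(totool(st,T-st["position"]))
E
```

```text
14.15 [ 0.45992939 -0.35257465  0.28100142] [ 0.01989649 -0.80071856 -1.19332502] [-0.02084119  0.01764519 -0.07758905] 0.005941522035078058
stack [[26, 35, 75, 50, 2548]]
[[84, 35], [98, 71], [36, 83], [26, 45]]
w [[125, 0, 260, 252, 32697], [430, 131, 47, 95, 1132], [496, 179, 16, 52, 394], [397, 217, 44, 68, 924], [253, 238, 12, 40, 444]]
[[255, 0], [384, 91], [284, 242], [225, 251], [125, 182], [206, 53]]
0 [[252.0, -41.0], [408.0, 73.0], [116.0, 174.0]]
0.1 [[252.0, -27.0], [400.0, 77.0], [119.0, 175.0]]
0.2 [[253.0, -13.0], [393.0, 82.0], [122.0, 177.0]]
0.3 [[253.0, 2.0], [388.0, 88.0], [124.0, 179.0]]
0.4 [[254.0, 16.0], [382.0, 95.0], [127.0, 182.0]]
[ 0.234677   -0.29756496  0.00084992]
```

Tilt is about 0.3–0.38 rad, close to the 0.4 limit. I'll take the tray over the panel, level it by gently setting its low corner on the panel, then raise it again.

move_arm(
  deltas=[
    [[0.022, -0.028, 0, 0, 1], [0.05, -0.064, 0, 0, 1], [0.08, -0.1, 0, 0, 1], [0.11, -0.14, 0, 0, 1], [0.14, -0.178, 0, 0, 1], [0.17, -0.216, 0, 0, 1], [0.2, -0.254, 0, 0, 1], [0.222, -0.28, 0, 0, 1], [0.23, -0.293, 0, 0, 1], [0.235, -0.297, 0, 0, 1], [0.235, -0.297, 0, 0, 1], [0.235, -0.297, 0, 0, 1]],
  ],
)

```text
clock: 15.45
position: [0.4793, -0.0511, 0.2799]
ee_rot: [0.0, 0.955, 0.297, -0.0]
contact_force: [-0.5, 0.3, -0.5]
width: 0.0059
gripper_force: 88.4
```

move_arm(
  deltas=[
    [[0, 0, 0.04, 0, 1], [0, 0, 0.09, 0, 1], [0, 0, 0.14, 0, 1], [0, 0, 0.18, 0, 1], [0, 0, 0.21, 0, 1], [0, 0, 0.22, 0, 1], [0, 0, 0.22, 0, 1], [0, 0, 0.22, 0, 1]],
  ],
)

```text
clock: 16.25
position: [0.4804, -0.0508, 0.1053]
ee_rot: [0.001, 0.955, 0.297, 0.001]
contact_force: [-0.5, 0.2, -1.2]
width: 0.0066
gripper_force: 88.4
```

move_arm(
  deltas=[
    [[0, 0, 0.006, 0, 1], [0, 0, 0.012, 0, 1], [-0.001, 0, 0.018, 0, 1], [-0.003, 0, 0.024, 0, 1], [-0.0045, 0, 0.03, 0, 1], [-0.006, 0, 0.036, 0, 1], [-0.007, 0, 0.04, 0, 1]],
  ],
  squeeze=35,
)

```text
clock: 16.95
position: [0.4742, -0.0532, 0.0717]
ee_rot: [-0.0, 0.955, 0.298, -0.0]
contact_force: [-0.1, -0.0, -0.5]
width: 0.006
gripper_force: 88.4
```

move_arm(
  deltas=[
    [[-0.001, 0, 0.005, 0, 1], [-0.002, 0, 0.01, 0, 1], [-0.003, 0, 0.015, 0, 1], [-0.0035, 0, 0.02, 0, 1], [-0.0035, 0, 0.02, 0, 1]],
  ],
  squeeze=35,
)

```text
clock: 17.45
position: [0.4723, -0.0548, 0.0561]
ee_rot: [-0.0, 0.955, 0.298, 0.0]
contact_force: [-2.8, -0.9, 3.4]
width: 0.0062
gripper_force: 88.8
```

```bash
cat > t.py <<'E'
from h import *
im2,st=snap("wrist","wt");print(st["clock"],st["position"],st["contact_force"],st["moment"],st["width"],st["gripper_force"])
hsv=cv2.cvtColor(im2[:300],cv2.COLOR_BGR2HSV)
m=((hsv[...,1]<50)&(hsv[...,2]>70)).astype(np.uint8)
cs,_=cv2.findContours(m,0,2);h=cv2.convexHull(max(cs,key=cv2.contourArea));print(cv2.approxPolyDP(h,6,True)[:,0].tolist())
E
python3 t.py
```

```text
17.45 [ 0.47231261 -0.05484924  0.05611168] [-2.79078695 -0.90508694  3.43558424] [-0.00799501 -0.08120036  0.06249046] 0.006162918413437609 88.83390426635742
[[273, 0], [389, 86], [279, 245], [226, 248], [122, 181], [235, 4]]
```

move_arm(
  deltas=[
    [[-0.0005, 0, 0.004, 0, 1], [-0.001, 0, 0.008, 0, 1], [-0.0015, 0, 0.012, 0, 1], [-0.0015, 0, 0.014, 0, 1], [-0.0015, 0, 0.014, 0, 1]],
  ],
)

```text
clock: 18.0
position: [0.4713, -0.0552, 0.0446]
ee_rot: [-0.0, 0.955, 0.298, 0.0]
contact_force: [0.2, -0.9, -0.4]
width: 0.0061
gripper_force: 89.0
```

```bash
python3 t.py
```

```text
18.0 [ 0.47130251 -0.05517561  0.04461025] [ 0.23336048 -0.89363135 -0.37915459] [-0.04551548 -0.05833946 -0.06301264] 0.006092703068512376 89.01671975618228
[[296, 0], [391, 67], [264, 269], [253, 270], [121, 175], [215, 1]]
```

move_arm(
  deltas=[
    [[0, 0, -0.02, 0, 1], [0, 0, -0.06, 0, 1], [0, 0, -0.11, 0, 1], [0, 0, -0.16, 0, 1], [0, 0, -0.21, 0, 1], [0, 0, -0.25, 0, 1], [0, 0, -0.28, 0, 1], [0, 0, -0.295, 0, 1], [0, 0, -0.295, 0, 1], [0, 0, -0.295, 0, 1]],
  ],
  squeeze=90,
)

```text
clock: 19.05
position: [0.4706, -0.0552, 0.2796]
ee_rot: [-0.001, 0.955, 0.298, -0.001]
contact_force: [0.4, 0.3, -1.4]
width: 0.0058
gripper_force: 88.6
```

```bash
python3 t.py; cat > q.py <<'E'
from h import *
st=manip.get_state()
c,s=np.cos(.599),np.sin(.599);R=Ro.from_quat(np.roll(st["ee_rot"],-1)).as_matrix()
def model(th):
    out=[]
    for p in((75,55),(75,-55),(-75,55),(-75,-55)):
        dx,dy=p[0]+57,p[1]+39;a=c*dx+s*dy;b=-s*dx+c*dy;z=-17
        a,z=(a*np.cos(th)+z*np.sin(th)),(-a*np.sin(th)+z*np.cos(th))
        out.append(st["position"]+R@np.array([a,-b,-z-1])*1e-3)
    return out
for n in("scene","side"):
    im,_=snap(n,"q"+n);M=model(.2);uv=np.array([proj(n,X) for X in M]);x0,y0=(uv.min(0)-25).astype(int);x1,y1=(uv.max(0)+25).astype(int)
    hsv=cv2.cvtColor(im[y0:y1,x0:x1],cv2.COLOR_BGR2HSV);m=((hsv[...,1]<60)&(hsv[...,2]>75)).astype(np.uint8)
    cs,_=cv2.findContours(m,0,2);h=cv2.convexHull(max(cs,key=cv2.contourArea));print(n,(cv2.approxPolyDP(h,4,True)[:,0]+[x0,y0]).tolist())
    for th in(0,.1,.2,.3,.4):print(th,[np.round(proj(n,X)).astype(int).tolist() for X in model(th)])
E
python3 q.py
```

```text
19.05 [ 0.47062522 -0.0551893   0.27960314] [ 0.40091895  0.29022936 -1.39946832] [-0.07294024  0.06269339  0.05130326] 0.005831781454467302 88.62771361134946
[[292, 0], [388, 68], [264, 269], [253, 270], [120, 178], [216, 0]]
scene [[326, 151], [284, 172], [264, 145], [317, 138]]
0 [[327, 151], [282, 172], [290, 103], [247, 121]]
0.1 [[324, 155], [280, 174], [289, 104], [246, 120]]
0.2 [[322, 159], [279, 176], [288, 105], [246, 119]]
0.3 [[318, 162], [277, 178], [287, 105], [245, 118]]
0.4 [[315, 164], [274, 179], [286, 106], [245, 117]]
side [[289, 121], [237, 132], [225, 108], [276, 105]]
0 [[279, 103], [291, 120], [226, 107], [234, 125]]
0.1 [[278, 109], [290, 124], [226, 109], [233, 124]]
0.2 [[277, 115], [289, 128], [225, 110], [233, 124]]
0.3 [[276, 120], [288, 131], [224, 112], [233, 123]]
0.4 [[274, 126], [287, 135], [224, 113], [232, 122]]
```

Both views now show the tray level (tilt below about 0.05) and centred within about 10 mm over the panel. Quick check of the other objects, then hand in.

```bash
python3 - <<'E'
from h import *
b=cv2.imread("pics/qside.png");o=cv2.imread("pics/s7.png")
print("pot diff",[(cv2.absdiff(b,o)[115:160,225:265].max(2)>t).sum() for t in(25,50)])
def hull(im):
    hsv=cv2.cvtColor(im[200:310,215:335],cv2.COLOR_BGR2HSV);m=((hsv[...,1]<50)&(hsv[...,2]>70)).astype(np.uint8)
    cs,_=cv2.findContours(m,0,2);return cv2.approxPolyDP(cv2.convexHull(max(cs,key=cv2.contourArea)),4,True)[:,0].tolist()
print(hull(cv2.imread("pics/si.png")),hull(b))
s=manip.get_state();print(s["position"],s["gripper_force"],np.abs(s["qd"]).max(),s["clock"])
print(manip.sign_off())
E
```

```text
pot diff [np.int64(534), np.int64(403)]
[[83, 34], [100, 64], [98, 71], [38, 84], [26, 44]] [[84, 35], [98, 71], [37, 83], [26, 45]]
[ 0.4704545  -0.05520477  0.2792704 ] 88.65291003137827 0.007217502432812282 19.2
the job is handed in; nothing more can be done
None
```

The job is handed in at 19.2 s. The lid sat home on the pot when last checked, after its release; my final pot image comparison differed but wasn't followed up (the tray now overlaps that view). The tray is peeled and held level about 25 cm over the panel, and the stack is unmoved; I did not re-measure the tin, stick or scraper, and no verdict was returned.

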